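# Find the rocking pot cover and press it home

### The job

One of the four wooden pot covers on the board is not seated. With closed fingers press lightly near the edge of the covers to find the one that rocks, then press that one down on its middle until it sits level and fully home, and finish while still holding it pressed down with the fingertips. Only touch the covers, lift none of them, and leave the things round the board alone.

Things in the scene. Friction and masses are not known exactly. Their poses are not given: they have to be found in the camera images.
- cover_a_top (a point): centre of the flat top of the far left (+x +y) cover ('far' and 'left' in the board's own frame), marked by a dark 18 mm spot; z = the cover's upward normal. Round wooden cover, 104 mm across, about 150 g, loose; its skirt fits over the pot's neck with 2.5 mm of play. The four covers are alike; every top starts level, 142.5 mm above the worktop.
- cover_b_top (a point): centre of the flat top of the far right (+x -y) cover ('far' and 'left' in the board's own frame), marked by a dark 18 mm spot; z = the cover's upward normal. Round wooden cover, 104 mm across, about 150 g, loose; its skirt fits over the pot's neck with 2.5 mm of play. The four covers are alike; every top starts level, 142.5 mm above the worktop.
- cover_c_top (a point): centre of the flat top of the near left (-x +y) cover ('far' and 'left' in the board's own frame), marked by a dark 18 mm spot; z = the cover's upward normal. Round wooden cover, 104 mm across, about 150 g, loose; its skirt fits over the pot's neck with 2.5 mm of play. The four covers are alike; every top starts level, 142.5 mm above the worktop.
- cover_d_top (a point): centre of the flat top of the near right (-x -y) cover ('far' and 'left' in the board's own frame), marked by a dark 18 mm spot; z = the cover's upward normal. Round wooden cover, 104 mm across, about 150 g, loose; its skirt fits over the pot's neck with 2.5 mm of play. The four covers are alike; every top starts level, 142.5 mm above the worktop.
- cover_a: the far left (+x +y) cover itself; origin on its axis, 8.5 mm below its top. About all covers: A seated cover is firm wherever it is pressed. One cover, any of the four, looks the same but is not seated: it balances on an inner stopper 20 mm wide under its middle.
- cover_b: the far right (+x -y) cover itself; origin on its axis, 8.5 mm below its top. About all covers: Pressing the unseated cover lightly (about 1 N) 30 to 40 mm from its centre tips the cover by about 0.12 rad till it meets the neck (a narrow tip sinks 3 mm, a 20 mm wide one 2 mm); let go, it levels again.
- cover_c: the near left (-x +y) cover itself; origin on its axis, 8.5 mm below its top. About all covers: A light press (under 10 N) near the edge of the unseated cover only rocks it, a hard one may jam it down askew; about 10 N on its middle pushes the stopper in (stiff friction, no spring).
- cover_d: the near right (-x -y) cover itself; origin on its axis, 8.5 mm below its top. About all covers: Pressed on its middle, the unseated cover sinks 4 mm, level, onto the pot's neck and stays there; its top is then 138.5 mm above the worktop, the other tops at 142.5 mm.
- pot_board: fixed wooden board, 222 mm square, 10 mm thick, with four white pots 120 mm high, one under each cover, pot centres at x = +-56, y = +-56 mm in its frame (origin: centre of its underside, on the worktop). The pots' necks and seals differ by a few mm, so a cover's height does not tell whether it is seated. A kitchen scale stands to the left.
- cinnamon_jar: bystander: spice jar, 41 mm across, 105 mm high, loose, right of the board; origin at the centre of its underside
- ramekin1: bystander: small white porcelain pot, 66 mm across, 37 mm high, loose, right of the board, nearer the robot; origin at the centre of its underside
- pepper_mill: bystander: wooden pepper mill, 58 mm across, 170 mm high, loose, left of the scale; origin at the centre of its underside

How it is judged:
On the way:
1. a finger pressing near the edge of the unseated cover makes it rock (tilt of more than 0.06 rad) (((angle between cover_a_top's own z axis and vertical above 0.06 rad and contact force between the fingers and cover_a above 0.2 N) or (angle between cover_b_top's own z axis and vertical above 0.06 rad and contact force between the fingers and cover_b above 0.2 N) or (angle between cover_c_top's own z axis and vertical above 0.06 rad and contact force between the fingers and cover_c above 0.2 N) or (angle between cover_d_top's own z axis and vertical above 0.06 rad and contact force between the fingers and cover_d above 0.2 N))), for 0.1 s.
At the end, for the whole second after the job is handed in: the cover that rocked has sunk onto its pot's neck (its top at least 2.8 mm lower than at the start, within 0.03 rad of level) and is at rest, and the fingers are still pressing on that cover with more than 1.5 N (((height (world z) of cover_a_top below 0.1397 m and angle between cover_a_top's own z axis and vertical below 0.03 rad and contact force between the fingers and cover_a above 1.5 N and linear speed of cover_a below 0.01 m/s) or (height (world z) of cover_b_top below 0.1397 m and angle between cover_b_top's own z axis and vertical below 0.03 rad and contact force between the fingers and cover_b above 1.5 N and linear speed of cover_b below 0.01 m/s) or (height (world z) of cover_c_top below 0.1397 m and angle between cover_c_top's own z axis and vertical below 0.03 rad and contact force between the fingers and cover_c above 1.5 N and linear speed of cover_c below 0.01 m/s) or (height (world z) of cover_d_top below 0.1397 m and angle between cover_d_top's own z axis and vertical below 0.03 rad and contact force between the fingers and cover_d above 1.5 N and linear speed of cover_d below 0.01 m/s))); the arm keeps its last pose, push and grip.
It fails at once if a cover is lifted (more than 15 mm above where it stood) (height (world z) of any of cover_a_top, cover_b_top, cover_c_top, cover_d_top above 0.1575 m).
It fails at once if a bystander is moved by more than 15 mm (distance of any of cinnamon_jar, ramekin1, pepper_mill from where it was at the start of the episode above 0.015 m).
It also fails if it takes over 45 s, if anything falls off the work surface, if the arm or the gripper's body presses on something with over 40 N, if the wrist force passes 120 N, or if a joint passes its speed limit or range.

### The arm

A 6-joint arm with a two-finger parallel gripper is mounted at the origin on a cart in front of the work surface, level with it; the furniture and walls round the work are solid. World frame = base frame: x ahead of the robot, y to its left, z up, the work surface at z = 0. Lengths are in m, angles in rad, forces in N, time in s.
With the tool pointing down it reaches from about 0.275 to 0.975 m from the base axis. Payload 8.4 kg.
Tool frame: the origin (TCP) lies on the centre line of the jaws, within the pads' length; the fingertips stand env.tip_extent ahead of it and the grasp point (between the pads) lies 5 mm behind it (env.tip_extent is the distance from the TCP to the fingertips, in m); z points along the fingers, y is the line along which they close (so a half turn about z gives the same grasp; the last joint's range is limited). The gripper opens to 92 mm and grips with 3 to 60 N. Pads are 20 mm wide; open, the fingers measure 128 mm over their backs; the gripper's body (75 mm by 189 mm) begins 69 mm behind the grasp point.
Start: joints at [1.291, 0.353, 1.633, -0, 1.155, -0.002], TCP at [0.171, 0.601, 0.229] pointing down, gripper open.
Joint ranges: [-2.63, 2.63], [-0.92, 2.1], [0.06, 2.66], [-1.3, 4.44], [0, 2.69], [-3.02, 3.02]. Speed limits (rad/s): [2.22, 2.22, 2.79, 3.14, 3.14, 3.14].

### API

Orientations are given as a unit quaternion [w, x, y, z].
In Python, from cell import env gives the robot as it stands. Calls block until the motion is done:
- env.movep(position, orientation): joint-space move of the TCP to a pose.
- env.move_straight(position, frame=None, speed=0.15, force_limit=None): straight line of the TCP; frame=None keeps the orientation; speed is the mean speed in m/s. With force_limit (N) it stops when the force on the tool has changed by that much, and returns True; else False.
- env.goto_joints(angles): joint-space move.
- env.gripper_to(opening, strength=None): finger opening in m; strength is the grip in N (None keeps the last); returns when the fingers have stopped.
- env.sleep(seconds).
- env.ik(position, orientation): joint angles nearest the present ones, or None.
- env.get_state(): the state.
- env.grab_frame(name): name is "side" or "top"; returns a dict with "frame" (480x640x3 uint8, red, green, blue), "range_z" (480x640 float32, m along the optical axis (not along the pixel's ray), 0 where there is no reading), "intrinsics" (3x3 intrinsics, pixels), "D" ([k1, k2, p1, p2, k3] as OpenCV has them; the pictures are not rectified), "rvec" (rotation vector, rad) and "tvec" (3), from world to camera coordinates, as OpenCV has them. Camera axes: x right, y down, z forward; pixel columns grow to the right and rows downward; lengths in m; the calibration is good to about 2 mm. A picture is of the moment at which its call begins.
A pose or a line that the arm cannot do raises env.PlanningError and nothing moves.
- env.finish_job(): hands the job in; it is judged then, once.
Trained networks look in a picture, given as the dict that the camera call returned (one of the last four; its "shot" number tells which), for a name from the list of things; names that differ only in an ending like _2 or _b are one class to them, and where a whole thing is asked for, a point or a joint stands for the part that bears it (a point fixed in the world has none). Each returns a list of dicts, best first, with "confidence" (0 to 1); they miss things now and then, are a little off and sometimes report something else, mostly with a low value. They report only what shows in the picture. A call takes as long as a camera call.
- env.boxes_of(picture, thing): "xy" ([column, row] in pixels, amid what is visible of it).
- env.tip_of(picture, thing): "xy" ([column, row] in pixels: a listed point, or the origin of a listed thing).
The state is a dict: "time_s": time; "q": joint angles; "qd": joint speeds; "joint_efforts": joint torques, N m; "ee_pos": TCP position; "orientation": TCP orientation; "ft_force": force on the tool from outside, world axes, zero at the start; "wrist_torque": the same for the moment, N m; "grip_width": finger opening in m; "finger_force": force on a finger pad.
Only numpy, scipy, OpenCV 4.12 (cv2) and the standard library are available. Lean on these libraries where they do the work, as an engineer would, in place of code of your own. Each camera call takes 0.05 s, during which the arm holds its last target. There are 200 camera calls.

## Working session

There is one attempt and no reset: what is moved stays moved. The work goes in short steps, each a Python script; the robot and the scene stay as the last script left them, time stands still between calls to the robot, and variables do not carry over. Pictures are saved under pics/ and viewed, at most 10 in all, crops included, and the job is handed in when it is done.

```bash
mkdir -p pics
cat > h.py <<'E'
import numpy as np, cv2
from cell import env
def world(p,uv,z=None):
    K,D=np.array(p["intrinsics"]),np.array(p["D"]);R=cv2.Rodrigues(np.array(p["rvec"],float))[0];t=np.array(p["tvec"],float).ravel()
    n=cv2.undistortPoints(np.array([[uv]],float),K,D)[0,0];d=R.T@np.array([*n,1]);c=-R.T@t
    if z is None: return c+d*p["range_z"][int(round(uv[1])),int(round(uv[0]))]
    return c+d*(z-c[2])/d[2]
E
python3 - <<'E'
from h import *
s=env.get_state();print({k:np.round(s[k],3) for k in s},env.tip_extent)
for n in("top","side"):
    p=env.grab_frame(n);cv2.imwrite(f"pics/{n}0.png",p["frame"][:,:,::-1])
    for c in "abcd":
        for d in env.tip_of(p,f"cover_{c}_top")[:4]: print(n,c,np.round(d["xy"],1),round(d["confidence"],2),np.round(world(p,d["xy"],.1425),4),np.round(world(p,d["xy"]),4))
E
```

```text
{'time_s': np.float64(0.0), 'q': array([ 1.291,  0.354,  1.634,  0.   ,  1.155, -0.002]), 'qd': array([-0.001, -0.001,  0.   , -0.   , -0.   ,  0.002]), 'joint_efforts': array([ 2.0000e-03, -5.9385e+01, -3.3420e+01,  7.0000e-02,  2.4000e-02,
       -0.0000e+00]), 'ee_pos': array([0.171, 0.601, 0.228]), 'orientation': array([-0.   ,  0.138,  0.99 , -0.001]), 'ft_force': array([-0.268,  0.199, -0.315]), 'wrist_torque': array([-0.059, -0.02 , -0.001]), 'finger_force': np.float64(0.0), 'grip_width': np.float64(0.092)} 0.014
top a [383.7 192.9] 0.92 [ 0.5897 -0.3277  0.1425] [ 0.5894 -0.3276  0.1434]
top a [432.5 217.5] 0.55 [ 0.5487 -0.4385  0.1425] [ 0.549  -0.4387  0.1413]
top b [427.9 220.6] 0.77 [ 0.5406 -0.4292  0.1425] [ 0.5401 -0.429   0.1444]
top b [362.  238.6] 0.61 [ 0.483  -0.2925  0.1425] [ 0.4823 -0.2924  0.1462]
top c [359.8 237.7] 0.85 [ 0.4843 -0.2876  0.1425] [ 0.4835 -0.2875  0.1468]
top d [403.1 261.7] 0.71 [ 0.4446 -0.3851  0.1425] [ 0.4439 -0.3847  0.1465]
side a [356.7 244.3] 0.58 [ 0.589  -0.3311  0.1425] [ 0.5895 -0.3297  0.1418]
side b [356.9 267.4] 0.85 [ 0.5504 -0.4475  0.1425] [ 0.5508 -0.4466  0.142 ]
side c [311.3 243.9] 0.71 [ 0.4809 -0.3004  0.1425] [ 0.4822 -0.295   0.1399]
side d [307.3 264.2] 0.9 [ 0.4457 -0.4038  0.1425] [ 0.446  -0.4028  0.142 ]
```

View pics/top0.png

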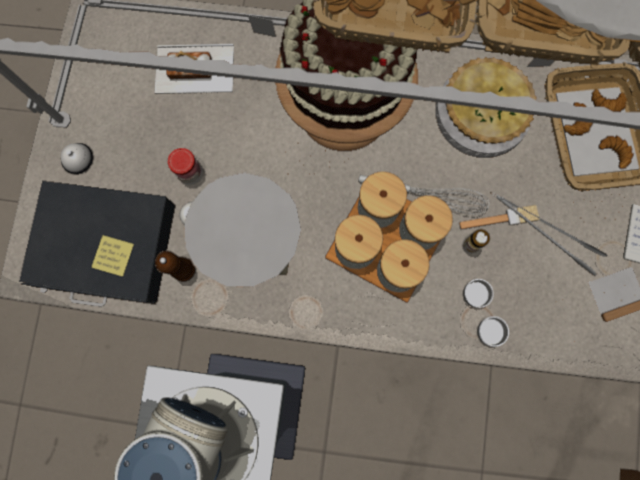

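View pics/side0.png

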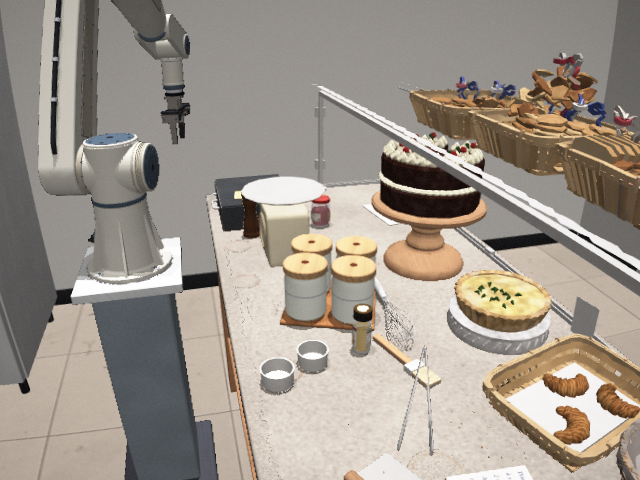

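The top view shows the dark spots at about (383,193), (429,219), (359,238) and (405,264). In the side view the platter on the scale stands higher than the covers. Next I refine the spots and check the clearances.

Run:
```python
from h import *
from scipy.ndimage import label,center_of_mass
seeds={"top":[(383,193),(429,219),(359,238),(405,264)],"side":[(357,245),(353,266),(311,244),(306,265)]}
L=np.array([[56,56],[56,-56],[-56,56],[-56,-56]])/1e3
res={}
for n in seeds:
    p=env.grab_frame(n);g=cv2.cvtColor(p["frame"],cv2.COLOR_RGB2GRAY).astype(float);P=[]
    for u,v in seeds[n]:
        r=6 if n=="top" else 5; w=g[v-r:v+r+1,u-r:u+r+1]; m=np.clip(np.median(w)-25-w,0,None)
        cy,cx=center_of_mass(m); P.append(world(p,(u-r+cx,v-r+cy),.1425)[:2])
    P=np.array(P);c=P.mean(0);A=L;B=P-c
    th=np.arctan2((A[:,0]*B[:,1]-A[:,1]*B[:,0]).sum(),(A*B).sum())
    R=np.array([[np.cos(th),-np.sin(th)],[np.sin(th),np.cos(th)]])
    print(n,c.round(4),th.round(4),"resid mm",((L@R.T+c-P)*1e3).round(1).tolist()); res[n]=P
    if n=="top":
        for uv in[(242,230),(400,97),(330,85),(480,240),(175,265)]: print(uv,world(p,uv).round(3))
```

```text
top [ 0.5153 -0.3576] -0.3785 resid mm [[-0.1, -0.1], [-0.0, 0.1], [0.0, 0.1], [0.1, -0.1]]
(242, 230) [ 0.46  -0.043  0.19 ]
(400, 97) [ 0.707 -0.322  0.382]
(330, 85) [ 0.707 -0.193  0.396]
(480, 240) [ 0.52  -0.554  0.106]
(175, 265) [0.374 0.094 0.15 ]
side [ 0.5154 -0.3584] -0.3771 resid mm [[-0.2, -0.2], [-0.0, 0.1], [0.2, 0.5], [0.0, -0.4]]
```

```bash
cat >> h.py <<'E'
th=-.378;C=np.array([.5154,-.358]);Rb=np.array([[np.cos(th),-np.sin(th)],[np.sin(th),np.cos(th)]])
cov={k:C+Rb@(np.array(v)*.056) for k,v in dict(a=(1,1),b=(1,-1),c=(-1,1),d=(-1,-1)).items()}
Z0=.1425+env.tip_extent
E
python3 - <<'E'
from h import *
s=env.get_state()
env.gripper_to(0.0,20)
env.movep([.12,.43,.30],s["orientation"])
q=np.array(env.get_state()["q"]);q[0]=-.6;env.goto_joints(q)
p=np.array([*(cov["c"]+[-.035,0]),Z0+.04])
for o in([0,0,1,0],[0,1,0,0]): 
    j=env.ik(p,o);print(o,None if j is None else np.round(j,2))
s=env.get_state();print(s["time_s"],s["ee_pos"],s["orientation"],s["ft_force"],s["grip_width"])
E
```

```text
[0, 0, 1, 0] [-0.57  0.24  1.86 -0.    1.03 -2.14]
[0, 1, 0, 0] [-0.57  0.24  1.86 -0.    1.03  1.  ]
5.3083 [ 0.37051007 -0.2509462   0.30018628] [6.10637995e-04 8.84763122e-01 4.66040409e-01 4.26216286e-04] [-0.45589691  0.03122477  0.35618661] -8.902975444334679e-05
```

Run:
```python
from h import *
O=[0,1,0,0]
first=True
for k in "cdba":
    xy=cov[k]+[-.036,0]
    (env.movep if first else lambda p,o:env.move_straight(p,speed=.12))([*xy,Z0+.012],O); first=False
    env.sleep(.15); f0=np.array(env.get_state()["ft_force"])
    hit=env.move_straight([*xy,Z0-.006],speed=.01,force_limit=3)
    env.sleep(.25);s=env.get_state()
    dz=(s["ee_pos"][2]-Z0)*1e3
    print(k,hit,"dz mm",round(dz,2),"dF",(np.array(s["ft_force"])-f0).round(2),"t",round(s["time_s"],2),flush=True)
    if dz<-1.4:
        p=env.grab_frame("side");cv2.imwrite("pics/rock.png",cv2.resize(p["frame"][200:340,260:400,::-1],None,fx=4,fy=4))
        break
    env.move_straight([*xy,Z0+.012],speed=.05)
```

```text
c True dz mm 0.1 dF [0.13 0.2  5.55] t 7.8
d True dz mm 0.12 dF [ 0.49 -0.16  7.74] t 10.83
b True dz mm -2.24 dF [-0.86  0.53  6.68] t 14.01
```

Cover b sinks 2.2 mm under the finger, while c and d stay firm. I'll press b on its middle.

Run:
```python
from h import *
xy=cov["b"]
e=env.get_state()["ee_pos"]
env.move_straight([e[0],e[1],Z0+.012],speed=.04)
env.move_straight([*xy,Z0+.012],speed=.08)
env.sleep(.4); f0=np.array(env.get_state()["ft_force"])
hit=env.move_straight([*xy,Z0-.008],speed=.01,force_limit=22)
for i in range(3):
    env.sleep(.4);s=env.get_state()
    print(hit,"dz",((s["ee_pos"][2]-Z0)*1e3).round(2),"dF",(np.array(s["ft_force"])-f0).round(2),round(s["time_s"],2))
p=env.grab_frame("side");cv2.imwrite("pics/press.png",cv2.resize(p["frame"][200:340,260:400,::-1],None,fx=4,fy=4))
```

```text
True dz -3.72 dF [-1.73  1.08  5.67] 17.6
True dz -3.74 dF [-0.98 -0.01  7.14] 18.0
True dz -3.72 dF [-1.99 -0.58  5.16] 18.4
```

View pics/press.png

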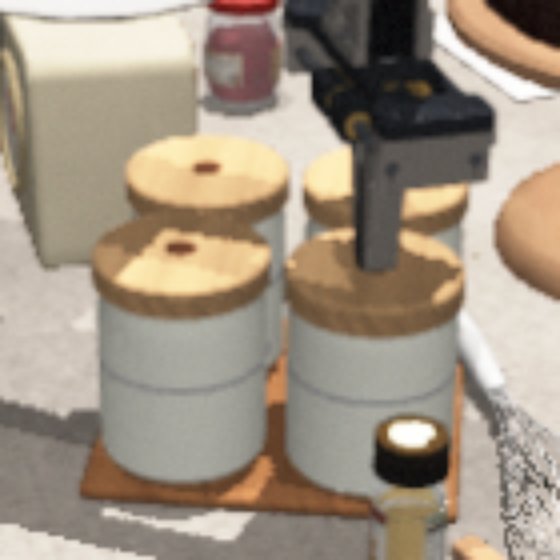

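The fingertips are on the middle of cover b, and it looks level and lower. One more firm push will confirm it has bottomed out before I hand in.

Run:
```python
from h import *
hit=env.move_straight([*cov["b"],Z0-.008],speed=.006,force_limit=14)
for i in range(3):
    env.sleep(.3);s=env.get_state()
    print(hit,"dz",((s["ee_pos"][2]-Z0)*1e3).round(2),"F",np.array(s["ft_force"]).round(2),round(s["time_s"],2))
if -4.6<(s["ee_pos"][2]-Z0)*1e3<-3.4 and s["ft_force"][2]>3.5: print(env.finish_job())
```

```text
True dz -3.71 F [-0.48  0.05  5.78] 19.11
True dz -3.73 F [-1.6   1.28  5.37] 19.41
True dz -3.72 F [-1.45  0.61  5.77] 19.71
the job is handed in; nothing more can be done
None
```

Cover b (far right) was the one that rocked, sinking 2.2 mm under an edge press while c and d stayed firm (a was not tested). I pressed it down on its middle by about 3.7 mm until it would go no further, and handed the job in at 19.7 s with the fingertips still holding it at about 5 to 6 N.

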